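# Close the soup carrier's hatch and spin its wing nut down

### The job

Close the filling hatch of the soup carrier: first push the swing cover round by its upright tab until it is fully home over the hole, then turn the wing nut clockwise (seen from above) with repeated fingertip strokes on its wings until it is screwed all the way down and snug. Work only by pushing with the fingertips: do not pinch the tab or a wing, lift nothing, and leave the mug, shaker, buns, cups, carton and sugar tin where they stand.

Things in the scene. Friction and masses are not known exactly. Their poses are not given: they have to be found in the camera images.
- carrier: Insulated soup carrier, a grey box with a flat aluminium lid, fixed to the table, 300 (x) x 340 (y) x 160 mm high. Origin at the centre of its underside, z up; the lid is the level plane 160 mm above the origin. Its x axis points away from the robot at yaw 0. Carrier frame, mm: cover pivot at x 20, y 80; the wing nut's stud at x 20, y -70.
- cover (a joint): Swing angle of the hatch cover about its upright pivot, rad. 0 = closed, fully home against its stop, the slot in its end round the stud; it grows (clockwise from above) as the cover opens towards the carrier's -x side, 1.2 at most. It stays where it is left; pushing it at the tab takes about 2 N.
- cover_pivot (a point): Point on the lid on the cover's upright pivot axis, with the carrier's axes. The cover is a flat steel plate, its upper face 6 mm above the lid, reaching 172 mm from the pivot; half way along, a round part of radius 43 mm covers the hole, and the far end has an open slot that goes round the stud when closed.
- cover_tab (a point): Centre of the upright steel tab on the cover's round part, 22 mm above the lid, 75 mm from the pivot (the pivot lies along this point's +y). The tab is 44 mm long along the point's y, 8 mm thick along its x; its upper edge is 38 mm above the lid. Pushing its -x face towards +x closes the cover. With the cover closed these axes are the carrier's.
- nut (a joint): Turn of the wing nut on its coarse thread, rad; grows clockwise seen from above. 0 = top of the thread, 8.0 = screwed down and snug (hard stop). The nut sinks 1.25 mm per rad. It turns easily (about 0.03 N m) and stays where it is left.
- nut_wings (a point): Centre of the black wing nut on its upright axis, at mid height of the wings. Its x axis runs along the two wings and turns with the nut. The wings reach 46 mm either side of the axis, are 8 mm thick, 24 mm high; the hub between has radius 12 mm. Screwed down, the wings span 11 to 35 mm above the lid; at joint 0 they stand 10 mm higher.
- bracket (a point): Top of the stud, 55 mm above the lid, with the carrier's axes. From here a fixed flat steel arm, 16 mm wide and 7 mm thick, passes over the nut along +x to a post 60 mm away (outer face 64 mm) that stands on the lid. All other sides of the nut are free, but a finger coming from above cannot circle right round the nut: it would meet this arm.
- mug: Steel mug, 68 mm wide, 75 mm high, with a handle, standing loose on the lid near the carrier's -x, -y corner; origin at the centre of its underside. To be left alone.
- shaker: Glass shaker, 38 mm wide, 75 mm high, standing loose on the lid near the carrier's +x, +y corner; origin at the centre of its underside. To be left alone.
- bun_left: Filled bun on a paper plate, 170 mm wide, 60 mm high, loose on the table; origin at the centre of its underside. To be left alone.
- bun_right: Another filled bun on a paper plate, same size. To be left alone.
- cups: Stack of paper cups, 82 mm wide, 145 mm high, loose on the table; origin at the centre of its underside. To be left alone.
- carton: Milk carton, 70 x 70 x 184 mm, loose on the table; origin at the centre of its underside. To be left alone.
- sugar: Steel sugar tin, 80 mm wide, 110 mm high, loose on the table; origin at the centre of its underside. To be left alone.

How it is judged (in metres and radians):
On the way, in this order (a step that is already met when the one before it is completed fails the run):
1. the swing cover is pushed home (within 0.06 rad of closed) (value of joint cover below 0.06 rad), for 0.2 s.
2. the wing nut is then screwed down snug (within 0.25 rad of its stop) (value of joint nut above 7.75 rad), for 0.2 s.
At the end, for the whole second after the job is handed in: The cover is within 0.06 rad of closed, the wing nut within 0.25 rad of its stop (joint above 7.75), both at rest, and every loose bystander within 40 mm of where it stood (value of joint cover below 0.06 rad and value of joint nut above 7.75 rad and velocity of joint each of nut, cover below 0.05 rad/s and distance of each of mug, shaker, bun_left, bun_right, cups, carton, sugar from where it was at the start of the episode below 0.04 m); the robot touches nothing.
It fails at once if a loose bystander is lifted, carried or knocked more than 40 mm from its place (distance of any of mug, shaker, bun_left, bun_right, cups, carton, sugar from where it was at the start of the episode above 0.04 m).
It fails at once if a bystander is tipped over (angle between any of mug, shaker, bun_left, bun_right, cups, carton, sugar's own z axis and vertical above 0.5 rad).
It fails at once if the tab or a wing of the nut is pinched (pressed by the fingers on both of its faces at once) ((contact force between the fingers and nut_c1 above 3 N and contact force between the fingers and nut_c2 above 3 N) or (contact force between the fingers and nut_c4 above 3 N and contact force between the fingers and nut_c5 above 3 N) or (contact force between the fingers and cover_c6 above 3 N and contact force between the fingers and cover_c7 above 3 N)).
It also fails if it takes over 58 s, if anything falls off the work surface, if the arm or the gripper's body presses on something with over 40 N, if the wrist force passes 120 N, or if a joint passes its speed limit or range.

### The arm

A 6-joint arm with a two-finger parallel gripper is mounted at the origin on the work surface. World frame = base frame: x ahead of the robot, y to its left, z up, the work surface at z = 0. Lengths are in mm, angles in rad, forces in N, time in s.
With the tool pointing down it reaches from about 350 to 775 mm from the base axis. Payload 7.3 kg.
Tool frame: the origin (TCP) lies on the centre line of the jaws, within the pads' length; the fingertips stand 22 mm ahead of it and the grasp point (between the pads) lies 3 mm ahead of it; z points along the fingers, y is the direction in which the jaws open and shut (so a half turn about z gives the same grasp; the last joint's range is limited). The gripper opens to 92 mm and grips with 3 to 60 N. Pads are 19 mm wide; open, the fingers measure 130 mm over their backs; the gripper's body (75 mm by 190 mm) begins 47 mm behind the grasp point.
Start: joints at [0.983, 0.342, 1.524, -0, 1.275, -0.146], TCP at [224.46, 474.616, 248.741] pointing down, gripper open.
Joint ranges: [-2.53, 2.53], [-0.77, 2.02], [0.04, 2.7], [-1, 4.14], [0.28, 2.66], [-3.11, 3.11]. Speed limits (rad/s): [2.57, 2.57, 3.14, 3.14, 3.14, 3.14].

### API

Orientations are given as [roll, pitch, yaw] about the fixed x, y, z axes, in that order (R = Rz(yaw) Ry(pitch) Rx(roll)).
In Python, from plant import bot gives the robot as it stands.
- The arm moves only by the tool play_rows, never from a script. Its argument "moves" is one flat list of numbers, 5 for each row, row after row: the closure in counts, from 0 (fully open) to 255 (shut), then the shift along the tool's x, y, z in mm, then the turn about the tool's z in degrees. A call has 1 to 8 rows; each row is the pose to reach, as a shift and turn from the pose commanded when the call began, along the tool's axes at that moment; what a row does not reach only later rows make up. A row lasts 1/12 s, in which the tool goes at most 41.7 mm and 7.16 degrees, less where a joint would pass 70% of its speed; a pose out of reach is approached as far as the arm can. A call with a gripper value outside its range is refused whole. The fingers move at their own pace and stop on an object; the grip force is fixed at half the most. Time passes only in rows, so rows that repeat a pose let the fingers close. It gives the time, the measured TCP pose, the force and the opening at its end, in the units of the state.
- bot.get_obs(): the state, without advancing time (a new reading comes with each control period).
- bot.capture(name): name is "scene" or "top"; returns a dict with "color" (420x560x3 uint8, red, green, blue), "fx", "fy", "cx", "cy" (pixels), "k1" (the pictures are not rectified: a ray, as slopes to the right and down, at radius r is drawn at 1 + k1 r^2 times it, then the intrinsics apply), "world_to_cam" (4x4, takes a point from world to camera coordinates). Camera axes: x right, y down, z forward; pixel columns grow to the right and rows downward; lengths in mm; the calibration is good to about 2 mm. A picture is of the moment at which its call begins. There is no depth.
- bot.close_job(): hands the job in, once; it reports no verdict.
The state is a dict: "time": time; "joint_positions": joint angles; "dq": joint speeds; "tau": joint torques, N m; "tool_pos": TCP position; "tcp_rot": TCP orientation; "contact_force": force on the tool from outside, world axes, zero at the start; "moment": the same for the moment, N m; "grip_width": finger opening in mm.
Only numpy, scipy, OpenCV 4.12 (cv2) and the standard library are available. Lean on these libraries where they do the work, as an engineer would, in place of code of your own. Each camera call takes 0.05 s, during which the arm holds its last target.

## Working session

There is one attempt and no reset: what is moved stays moved. The work goes in short steps, Python scripts to look and compute and a tool call to move; the robot and the scene stay as the last step left them, time stands still between calls to the robot, and variables do not carry over. Pictures are saved under pics/ and viewed, and the job is handed in when it is done.

Besides the shell and the picture viewer there is one more tool, called after ">>>" as a command line: name --argument value ..., lists and objects as JSON in quotes. play_rows: Moves the arm, as the interface text tells. Its arguments: {"type":"object","properties":{"moves":{"type":"array","items":{"type":"number"}}},"required":["moves"]}

```bash
ls; mkdir -p pics
python3 - <<'E'
from plant import bot
import cv2
o=bot.get_obs()
for k,v in o.items(): print(k,v)
for n in ("scene","top"):
    c=bot.capture(n); cv2.imwrite(f"pics/{n}0.png",c["color"][:,:,::-1])
    print(n,{k:c[k] for k in c if k!="color"})
E
```

```text
pics
time 0.0
joint_positions [ 9.82993029e-01  3.42715527e-01  1.52499629e+00  2.23196005e-05
  1.27540077e+00 -1.46004176e-01]
dq [-8.36354512e-05 -1.27417926e-03 -6.47151269e-04 -1.72002685e-04
 -1.41976094e-04 -9.93141521e-05]
tau [-1.83052503e-03 -4.31229794e+01 -2.44220513e+01  7.15612387e-02
  5.61025995e-02 -9.45713396e-05]
tool_pos [224.24418766 474.29622856 248.05590613]
tcp_rot [-3.14009199e+00 -2.42245923e-04  2.69978684e+00]
contact_force [ 1.20030474 -0.11529702  0.08711937]
moment [-0.00681654 -0.02811429  0.00804933]
grip_width 91.56218658129214
scene {'fx': 481.925448423403, 'fy': 481.925448423403, 'cx': 271.72351841751356, 'cy': 210.29670640276552, 'k1': 0.021421933388147657, 'world_to_cam': array([[ 3.80481817e-01,  9.24580723e-01, -1.95978234e-02,
        -2.06690292e+02],
       [ 5.51735469e-01, -2.43954268e-01, -7.97542655e-01,
        -1.62394496e+02],
       [-7.42173537e-01,  2.92637664e-01, -6.02944142e-01,
         1.85906202e+03],
       [ 0.00000000e+00,  0.00000000e+00,  0.00000000e+00,
         1.00000000e+00]])}
top {'fx': 541.3146016796936, 'fy': 541.3146016796936, 'cx': 280.6188447978655, 'cy': 210.63326578935687, 'k1': -0.050943632508965137, 'world_to_cam': array([[ 1.84784410e-02, -9.99734533e-01, -1.37626625e-02,
         1.21217932e+01],
       [-9.97998908e-01, -1.76103412e-02, -6.07293590e-02,
         5.06467888e+02],
       [ 6.04708722e-02,  1.48573060e-02, -9.98059384e-01,
         1.82661747e+03],
       [ 0.00000000e+00,  0.00000000e+00,  0.00000000e+00,
         1.00000000e+00]])}
```

View pics/scene0.png

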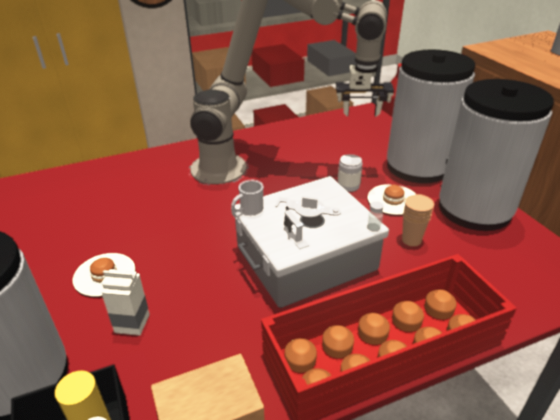

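View pics/top0.png

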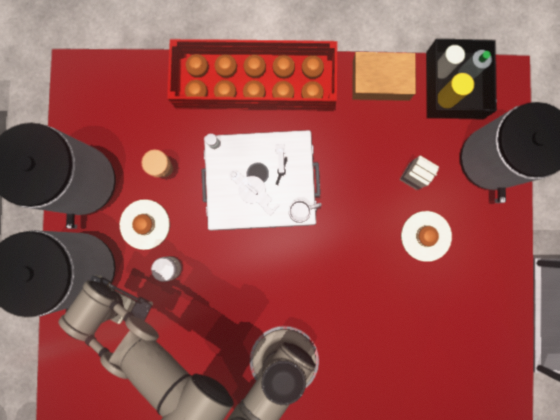

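Run:
```python
import cv2
a=cv2.imread("pics/top0.png"); cv2.imwrite("pics/top0c.png",cv2.resize(a[120:290,190:380],None,fx=4,fy=3.5,interpolation=cv2.INTER_CUBIC)) 
a=cv2.imread("pics/scene0.png"); cv2.imwrite("pics/scene0c.png",cv2.resize(a[140:290,150:350],None,fx=4,fy=4,interpolation=cv2.INTER_CUBIC))
```

```text
(no output)
```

View pics/top0c.png

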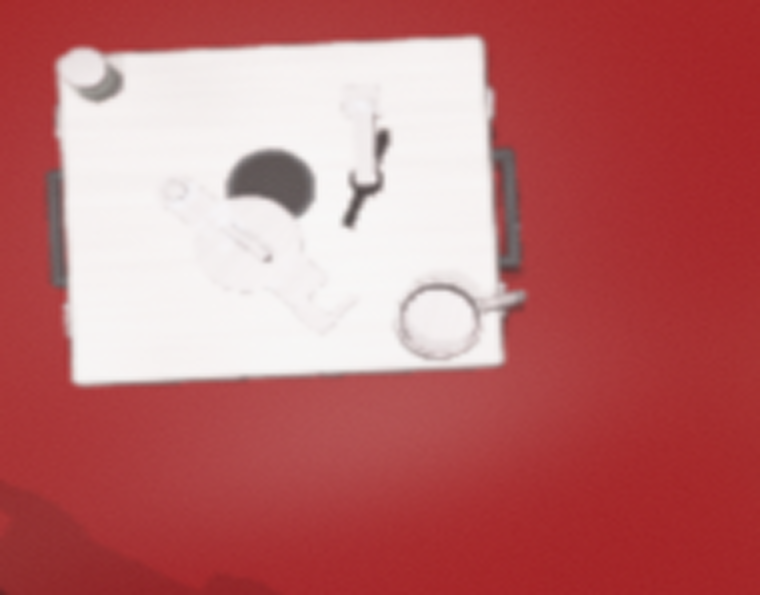

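View pics/scene0c.png

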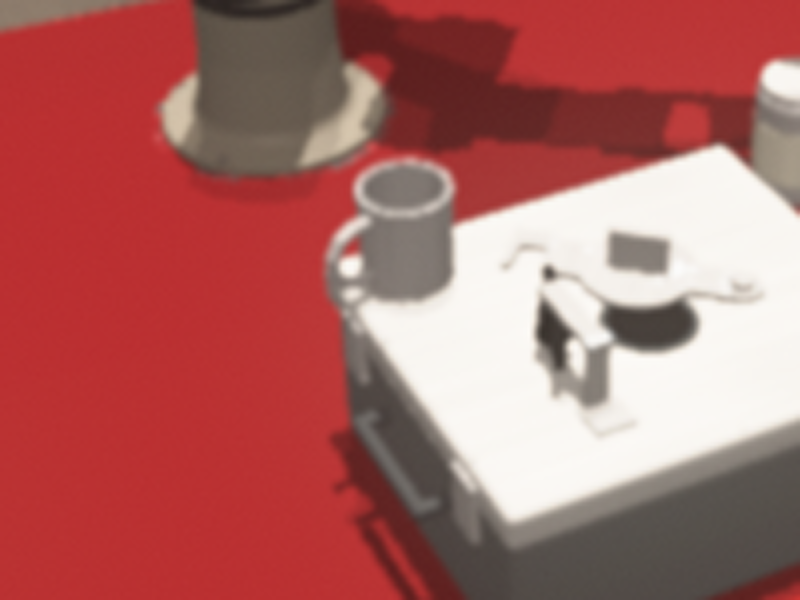

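```bash
cat > h.py <<'E'
import numpy as np, cv2
from scipy.optimize import least_squares
T=dict(fx=541.3146016796936,cx=280.6188447978655,cy=210.63326578935687,k1=-0.050943632508965137,W=np.array([[1.84784410e-02,-9.99734533e-01,-1.37626625e-02,1.21217932e+01],[-9.97998908e-01,-1.76103412e-02,-6.07293590e-02,5.06467888e+02],[6.04708722e-02,1.48573060e-02,-9.98059384e-01,1.82661747e+03]]))
S=dict(fx=481.925448423403,cx=271.72351841751356,cy=210.29670640276552,k1=0.021421933388147657,W=np.array([[3.80481817e-01,9.24580723e-01,-1.95978234e-02,-2.06690292e+02],[5.51735469e-01,-2.43954268e-01,-7.97542655e-01,-1.62394496e+02],[-7.42173537e-01,2.92637664e-01,-6.02944142e-01,1.85906202e+03]]))
def proj(C,p):
    p=np.atleast_2d(p); q=p@C['W'][:,:3].T+C['W'][:,3]
    s=q[:,:2]/q[:,2:]; r2=(s**2).sum(1,keepdims=True); s=s*(1+C['k1']*r2)
    return s*C['fx']+[C['cx'],C['cy']]
def atz(C,px,z):
    f=lambda v: proj(C,[v[0],v[1],z])[0]-px
    return least_squares(f,[550,0],x_scale=100).x
def tri(pt,ps):
    r=least_squares(lambda v: np.r_[proj(T,v)[0]-pt,proj(S,v)[0]-ps],[550,0,150],x_scale=100); return r.x,r.fun
def tc(x,y): return np.array([x/4+190,y/3.5+120])-0.4
def sc(x,y): return np.array([x/4+150,y/4+140])-0.4
def c2w(pose,p):
    x,y,z,w=pose; p=np.atleast_2d(p); c,s=np.cos(w),np.sin(w)
    return np.c_[x+c*p[:,0]-s*p[:,1],y+s*p[:,0]+c*p[:,1],z+p[:,2]]
E
python3 - <<'E'
from h import *
TL,TR,BR,BL=[150,170,160],[150,-170,160],[-150,-170,160],[-150,170,160]
obs=[(T,TL,tc(60,52)),(T,TR,tc(482,38)),(T,BR,tc(503,363)),(T,BL,tc(73,383)),(S,BL,sc(720,145)),(S,TR,sc(510,525)),(S,TL,np.array([383.5,228]))]
f=lambda v: np.concatenate([proj(C,c2w(v,m))[0]-o for C,m,o in obs])
r=least_squares(f,[560,0,0,0],x_scale=[100,100,100,1]); print(r.x,r.fun.round(1))
P=r.x
P0=P.copy()
lid=P[2]+160
w=lambda m:c2w(P,m)[0]
piv=w([20,80,160]); st=w([20,-70,160]); print('piv',piv,'stud',st)
print('piv seen',atz(T,tc(177,190),lid+10))
t1=atz(T,tc(232,228),lid+38);t2=atz(T,tc(268,258),lid+38);print('tab ends',t1,t2)
tc_=(t1+t2)/2; d=piv[:2]-tc_; print('r',np.hypot(*d),'ang',np.arctan2(d[1],d[0])-np.pi/2-P[3])
a=atz(T,tc(386,138),lid+33);b=atz(T,tc(348,222),lid+33);print('wings',a,b,(a+b)/2)
print('mug',atz(T,tc(440,320),lid+75),'shaker',atz(T,tc(86,68),lid+75))
for px,z in(((143,225),60),((428,236),60),((157,164),145),((420,172),184),((166,270),110)): print(atz(T,np.array(px,float),z))
print('handle',atz(T,tc(523,297),lid+40))
E
```

```text
[ 5.94042899e+02  8.56524952e+01 -2.97823666e+00  7.08760584e-02] [-0.2  1.4  1.2 -0.5  1.3  1.1  0.7  1.  -0.3 -0.2 -1.3 -0.5  5.   1.3]
piv [608.32734675 166.86797735 157.02176334] stud [618.94985674  17.24457584 157.02176334]
piv seen [610.01575159 168.04796592]
tab ends [573.45061871 121.86980634] [547.39812302  93.5322215 ]
r 76.12768655517257 ang -0.7514576251883792
wings [656.07812153   4.64543395] [580.82046453  32.6671625 ] [618.44929303  18.65629823]
mug [492.86301152 -38.93296142] shaker [707.17003418 233.20694947]
[447.32517244 479.07316483]
[ 427.93287749 -469.00228937]
[640.81059252 417.64410207]
[ 623.74591451 -411.75996765]
[302.11731021 385.97741189]
handle [ 516.28990703 -102.9267416 ]
```

```bash
cat >> h.py <<'E'
def plan(wps, g=255, n=None):
    """wps: list of (x,y,ztip,yaw) world; prints rows in tool axes of the current pose"""
    from plant import bot
    o=bot.get_obs(); p=np.array(o['tool_pos']); ps=o['tcp_rot'][2]
    print('t',round(o['time'],2),'tcp',p.round(1),'yaw',round(ps,3))
    prev=None
    for w in wps:
        d=np.array([w[0],w[1],w[2]+22])-p
        dy=(w[3]-ps+np.pi)%(2*np.pi)-np.pi
        row=[g,d[0]*np.cos(ps)+d[1]*np.sin(ps),d[0]*np.sin(ps)-d[1]*np.cos(ps),-d[2],-np.degrees(dy)]
        print([round(v,1) for v in row])
E
python3 - <<'E'
from h import *
TL,TR,BR,BL=[150,170,160],[150,-170,160],[-150,-170,160],[-150,170,160]
obs=[(T,TL,tc(60,52)),(T,TR,tc(482,38)),(T,BR,tc(503,363)),(T,BL,tc(73,383)),(S,BL,sc(720,145)),(S,TR,sc(510,525))]
f=lambda v: np.concatenate([proj(C,c2w(v,m))[0]-o for C,m,o in obs])
r=least_squares(f,[560,0,0,0],x_scale=[100,100,100,1]); P=r.x;print(P,r.fun.round(1))
w=lambda m:c2w(P,m)[0]
print('piv',w([20,80,160]),'stud',w([20,-70,160]))
print([proj(S,w(m)) for m in ([20,-70,215],[84,-70,215],[150,170,160])])
x,rr=tri(tc(250,243),np.array([150+638/4,140+240/4]));print('tab top mid tri',x,rr)
n=np.array([np.cos(-.68),np.sin(-.68)])
s=np.array([560.4,107.7])-n*24
plan([(s[0],s[1],226,2.46),(s[0],s[1],210,2.46)])
E
```

```text
[ 5.96159986e+02  8.79085396e+01 -3.96627481e+00  6.84298209e-02] [-0.7  0.6  0.6 -1.   0.5  0.5 -0.1  0.2  0.8  0.3 -0.3  0. ]
piv [610.64306369 169.08883564 156.03372519] stud [620.89952789  19.43989664 156.03372519]
[array([[288.10224302, 212.98705113]]), array([[299.81674721, 226.46750941]]), array([[389.59665777, 229.96212342]])]
tab top mid tri [561.89587653 109.95836511 187.73271618] [-0.56505662 -0.25178323 -0.56102438  0.05278103]
t 0.1 tcp [224.3 474.3 248.1] yaw 2.7
[255, np.float64(-437.3), np.float64(-182.0), np.float64(0.1), np.float64(13.7)]
[255, np.float64(-437.3), np.float64(-182.0), np.float64(16.1), np.float64(13.7)]
```

>>> play_rows --moves '[255,-437,-182,0,14,255,-437,-182,0,14,255,-437,-182,0,14,255,-437,-182,0,14,255,-437,-182,0,14,255,-437,-182,0,14,255,-437,-182,0,14,255,-437,-182,0,14]'

```text
time: 0.77
tool_pos: [448.7, 225.4, 248.5]
tcp_rot: [-3.141, -0.0, 2.455]
contact_force: [0.4, 0.7, -0.3]
grip_width: 42.8
```

Run:
```python
from h import *
n=np.array([np.cos(-.68),np.sin(-.68)])
s=np.array([560.9,108.7])-n*26
plan([(s[0],s[1],226,2.46),(s[0],s[1],176,2.46)])
```

```text
t 0.77 tcp [448.7 225.4 248.5] yaw 2.455
[255, np.float64(-134.8), np.float64(-19.3), np.float64(0.5), np.float64(-0.3)]
[255, np.float64(-134.8), np.float64(-19.3), np.float64(50.5), np.float64(-0.3)]
```

>>> play_rows --moves '[255,-40,-5,0,0,255,-80,-10,0,0,255,-110,-15,0,0,255,-125,-19,0,0,255,-125,-19,0,0,255,-125,-19,0,0,255,-125,-19,0,0]'

```text
time: 1.35
tool_pos: [531.8, 134.0, 248.4]
tcp_rot: [-3.141, -0.001, 2.456]
contact_force: [0.2, -0.1, -1.1]
grip_width: 1.0
```

Run:
```python
from h import *
from plant import bot
o=bot.get_obs(); print(o['tool_pos'],o['tcp_rot'],o['grip_width'])
a=bot.capture('top')['color'][:,:,::-1];b=bot.capture('scene')['color'][:,:,::-1]
a=cv2.resize(a[120:290,190:380],(760,595),interpolation=cv2.INTER_CUBIC);cv2.imwrite('pics/t1.png',a)
b=cv2.resize(b[110:260,200:400],(800,600),interpolation=cv2.INTER_CUBIC);cv2.imwrite('pics/s1.png',b)
n=np.array([np.cos(-.68),np.sin(-.68)])
s=np.array([560.9,108.7])-n*26
plan([(s[0],s[1],226,2.46),(s[0],s[1],176,2.46)])
```

```text
[531.75757145 133.97797777 248.43083737] [-3.14120596e+00 -1.10547835e-03  2.45581123e+00] 0.9716214409510233
t 1.45 tcp [531.7 134.4 248.8] yaw 2.457
[255, np.float64(-12.9), np.float64(-1.6), np.float64(0.8), np.float64(-0.2)]
[255, np.float64(-12.9), np.float64(-1.6), np.float64(50.8), np.float64(-0.2)]
```

View pics/t1.png

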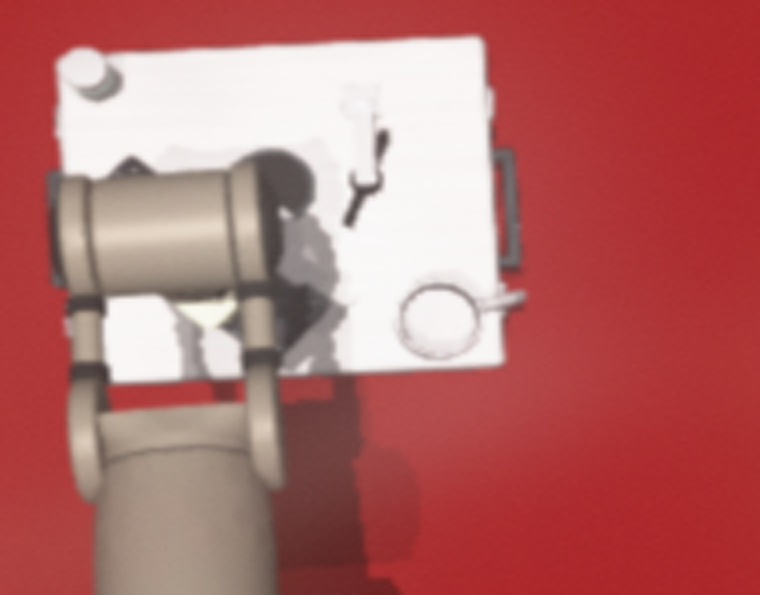

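View pics/s1.png

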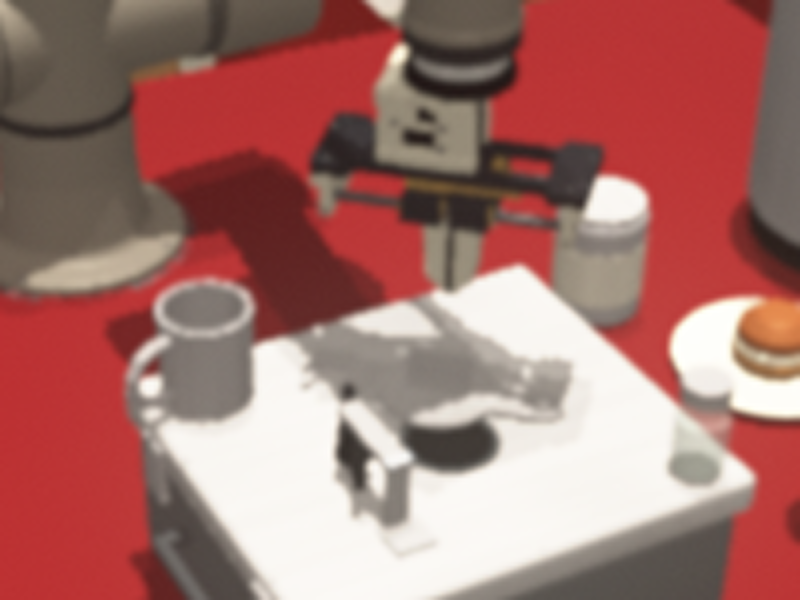

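>>> play_rows --moves '[255,0,0,25,0,255,0,0,50,0,255,0,0,51,0,255,0,0,51,0]'

```text
time: 1.78
tool_pos: [531.4, 134.1, 197.2]
tcp_rot: [-3.14, -0.002, 2.457]
contact_force: [0.4, -0.6, 0.5]
grip_width: 0.4
```

Run:
```python
from h import *
from plant import bot
b=bot.capture('scene')['color'][:,:,::-1]
b=cv2.resize(b[110:260,200:400],(800,600),interpolation=cv2.INTER_CUBIC);cv2.imwrite('pics/s2.png',b)
cw=.069; piv=np.array([609.8,168.3])
def probe(th,off):
    phi=cw-th; n=np.array([np.cos(phi),np.sin(phi)]); a=np.array([np.sin(phi),-np.cos(phi)])
    return piv+75*a-off*n, phi+np.pi
W=[]
for th in (.75,.65,.55,.45,.35,.25,.15,.05):
    q,y=probe(th,13.5); W.append((q[0],q[1],176,y))
plan(W)
```

```text
t 1.83 tcp [532.4 134.  198.5] yaw 2.457
[255, np.float64(-25.1), np.float64(0.5), np.float64(0.5), np.float64(-0.2)]
[255, np.float64(-32.6), np.float64(-0.5), np.float64(0.5), np.float64(-6.0)]
[255, np.float64(-40.2), np.float64(-0.7), np.float64(0.5), np.float64(-11.7)]
[255, np.float64(-47.8), np.float64(-0.1), np.float64(0.5), np.float64(-17.4)]
[255, np.float64(-55.3), np.float64(1.2), np.float64(0.5), np.float64(-23.1)]
[255, np.float64(-62.7), np.float64(3.3), np.float64(0.5), np.float64(-28.9)]
[255, np.float64(-69.7), np.float64(6.1), np.float64(0.5), np.float64(-34.6)]
[255, np.float64(-76.5), np.float64(9.6), np.float64(0.5), np.float64(-40.3)]
```

View pics/s2.png

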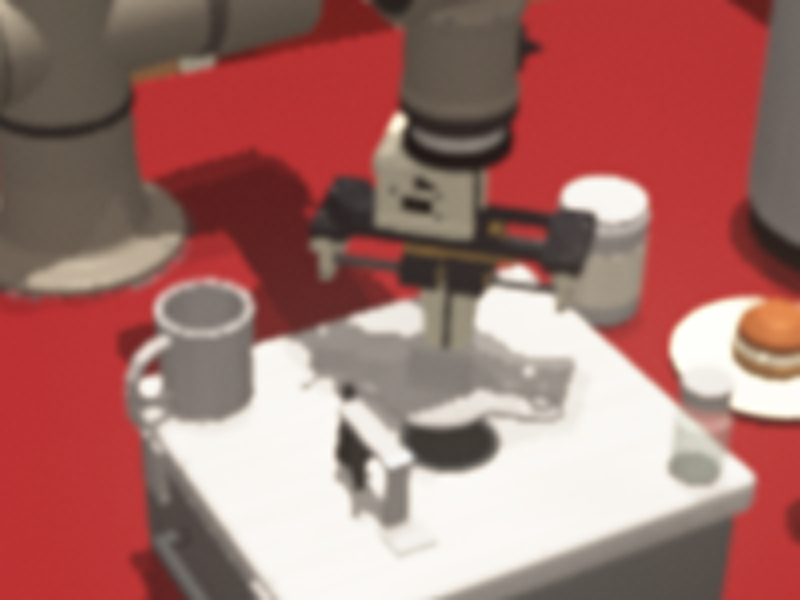

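>>> play_rows --moves '[255,-17,0,1,0,255,-25,0,1,0,255,-33,0,1,-6,255,-40,-1,1,-12,255,-48,0,1,-17,255,-55,1,1,-23,255,-63,3,1,-29,255,-70,6,1,-35]'

```text
time: 2.5
tool_pos: [590.8, 93.6, 198.2]
tcp_rot: [3.141, 0.001, 3.071]
contact_force: [-3.2, 1.4, 0.8]
grip_width: 0.5
```

Run:
```python
from h import *
from plant import bot
b=bot.capture('scene')['color'][:,:,::-1]
b=cv2.resize(b[110:260,200:400],(800,600),interpolation=cv2.INTER_CUBIC);cv2.imwrite('pics/s3.png',b)
cw=.069; piv=np.array([609.8,168.3])
def probe(th,off):
    phi=cw-th; n=np.array([np.cos(phi),np.sin(phi)]); a=np.array([np.sin(phi),-np.cos(phi)])
    return piv+75*a-off*n, phi+np.pi
W=[]
for th in (.15,.05,0,-.05):
    q,y=probe(th,13.5); W.append((q[0],q[1],176,y))
plan(W)
```

```text
t 2.55 tcp [592.2  93.1 198.1] yaw 3.077
[255, np.float64(2.0), np.float64(1.4), np.float64(0.1), np.float64(0.9)]
[255, np.float64(-5.5), np.float64(0.3), np.float64(0.1), np.float64(-4.8)]
[255, np.float64(-9.3), np.float64(0.1), np.float64(0.1), np.float64(-7.7)]
[255, np.float64(-13.1), np.float64(-0.0), np.float64(0.1), np.float64(-10.5)]
```

View pics/s3.png

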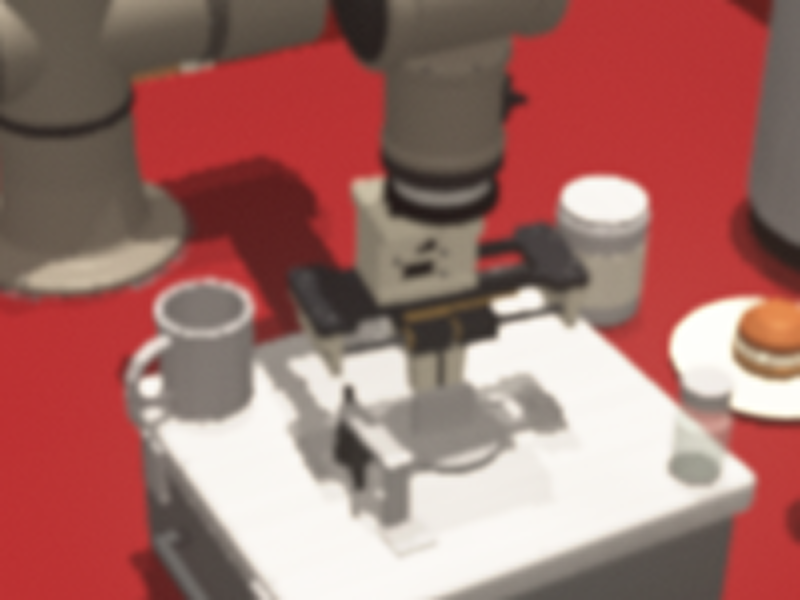

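>>> play_rows --moves '[255,-3,0,0,-3,255,-6,0,0,-5,255,-8,0,0,-7,255,-10,0,0,-8,255,-11,0,0,-8,255,-11,0,0,-8]'

```text
time: 3.05
tool_pos: [600.4, 92.7, 197.6]
tcp_rot: [-3.141, -0.002, -3.079]
contact_force: [-7.1, -1.9, 3.4]
grip_width: 0.5
```

>>> play_rows --moves '[255,-1,0,0,0,255,-2,0,0,0,255,-3,0,0,0,255,-3,0,0,0]'

```text
time: 3.38
tool_pos: [600.6, 92.7, 197.6]
tcp_rot: [-3.141, -0.009, -3.079]
contact_force: [-17.9, -3.3, 11.1]
grip_width: 0.1
```

>>> play_rows --moves '[255,10,0,0,0,255,25,0,0,0,255,25,0,-35,0,255,25,20,-60,0,255,25,60,-60,0,255,25,60,-60,0]'

```text
time: 3.88
tool_pos: [575.8, 156.7, 259.7]
tcp_rot: [3.138, 0.006, -3.076]
contact_force: [-0.1, -0.4, -0.9]
grip_width: 0.2
```

Run:
```python
from h import *
from plant import bot
o=bot.get_obs(); print(o['tool_pos'],o['tcp_rot'],o['time'])
a=bot.capture('top')['color'][:,:,::-1];b=bot.capture('scene')['color'][:,:,::-1]
a=cv2.resize(a[120:290,190:380],(760,595),interpolation=cv2.INTER_CUBIC);cv2.imwrite('pics/t4.png',a)
b=cv2.resize(b[110:260,200:400],(800,600),interpolation=cv2.INTER_CUBIC);cv2.imwrite('pics/s4.png',b)
```

```text
[575.81551195 156.65263188 259.71399344] [ 3.13789247  0.00587992 -3.07589001] 3.8833
```

View pics/t4.png

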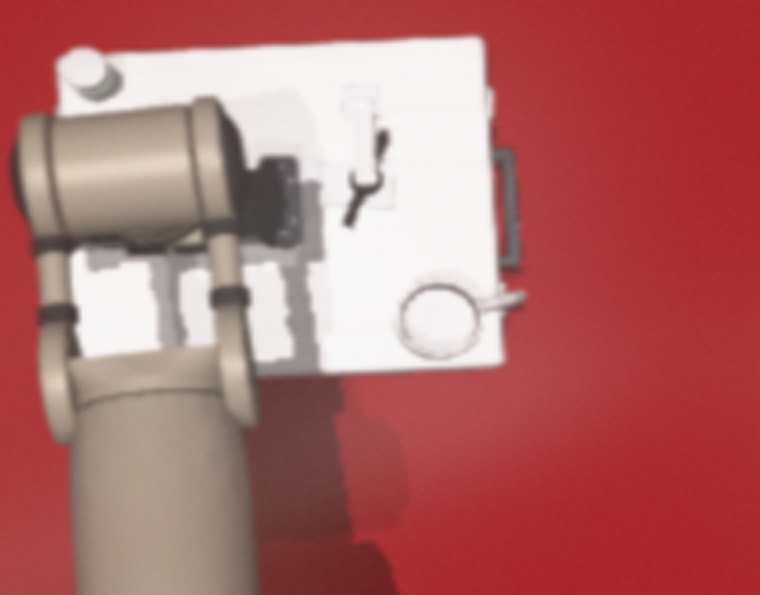

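View pics/s4.png

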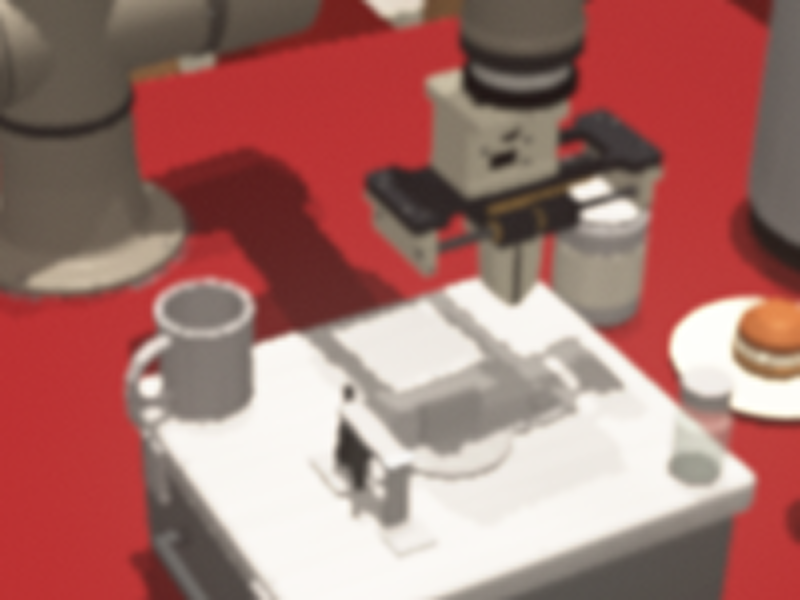

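Run:
```python
from h import *
im=[cv2.imread(f'pics/s{i}.png') for i in (1,4)]
cv2.imwrite('pics/pg.png',np.hstack([cv2.resize(im[0][80:330,280:640],None,fx=1.1,fy=2),cv2.resize(im[1][60:310,340:700],None,fx=1.1,fy=2)]))
def w(tp,yaw,q):
    x,y,z=q; return np.array(tp)+[x*np.cos(yaw)+y*np.sin(yaw), x*np.sin(yaw)-y*np.cos(yaw), -z]
A=((531.7,134.4,248.6),2.456); B=((575.8,156.7,259.7),-3.076)
for nm,q in (('tip',[0,0,22]),('-95,z-44',[0,-95,-44]),('+95,-44',[0,95,-44]),('-37',[37,0,-44]),('+95,-20',[0,95,-20])):
    print(nm,[((proj(S,w(*P,q))[0]-[200,110])*4).round(0) for P in (A,B)])
```

```text
tip [array([450., 285.]), array([507., 296.])]
-95,z-44 [array([320., 186.]), array([388., 251.])]
+95,-44 [array([590., 224.]), array([631., 181.])]
-37 [array([465., 178.]), array([484., 190.])]
+95,-20 [array([587., 254.]), array([628., 210.])]
```

View pics/pg.png

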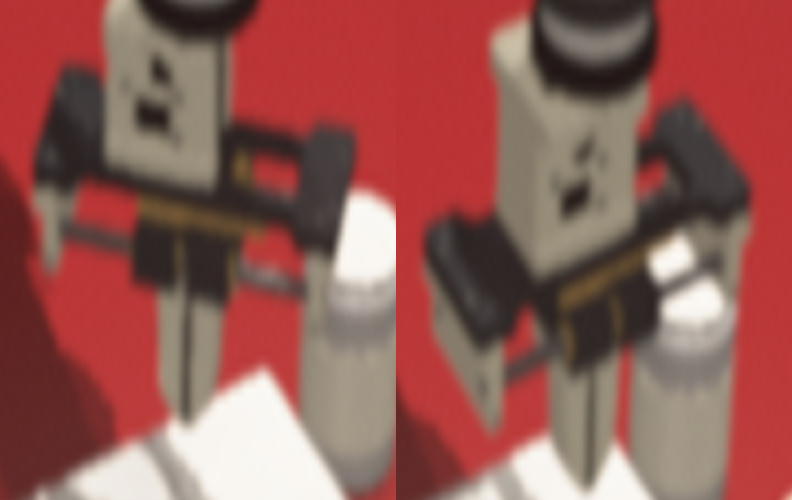

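```bash
cat >> h.py <<'E'
CW=.069; STUD=np.array([620.3,18.5]); NY=CW+np.pi/2
def nf(x,y,z=180):
    c,s=np.cos(CW),np.sin(CW); return (STUD[0]+c*x-s*y,STUD[1]+s*x+c*y,z,NY)
E
python3 - <<'E'
from h import *
plan([nf(-42,-20,240)])
E
```

```text
t 3.98 tcp [575.6 152.7 257.5] yaw -3.076
[255, np.float64(6.0), np.float64(-157.0), np.float64(-4.5), np.float64(89.8)]
```

>>> play_rows --moves '[255,6,-25,-4,7,255,6,-50,-4,14,255,6,-75,-4,21,255,6,-100,-4,28,255,6,-120,-4,35,255,6,-140,-4,42,255,6,-150,-4,49,255,6,-157,-4,56]'

```text
time: 4.65
tool_pos: [579.6, -8.5, 260.5]
tcp_rot: [-3.141, 0.0, 2.219]
contact_force: [0.8, 0.1, 0.2]
grip_width: 0.6
```

>>> play_rows --moves '[255,0,0,0,7,255,0,0,0,14,255,0,0,0,21,255,0,0,0,28,255,0,0,0,34,255,0,0,0,34]'

```text
time: 5.15
tool_pos: [579.6, -6.8, 260.5]
tcp_rot: [-3.141, 0.0, 1.629]
contact_force: [0.8, 0.0, 0.6]
grip_width: 0.6
```

Run:
```python
from h import *
from plant import bot
b=bot.capture('scene')['color'][:,:,::-1]
b=cv2.resize(b[110:260,200:400],(800,600),interpolation=cv2.INTER_CUBIC);cv2.imwrite('pics/s5.png',b)
plan([nf(-42,-20,240),nf(-42,-20,180)])
```

```text
t 5.2 tcp [579.6  -6.7 260.5] yaw 1.635
[255, np.float64(2.3), np.float64(0.3), np.float64(-1.5), np.float64(-0.3)]
[255, np.float64(2.3), np.float64(0.3), np.float64(58.5), np.float64(-0.3)]
```

View pics/s5.png

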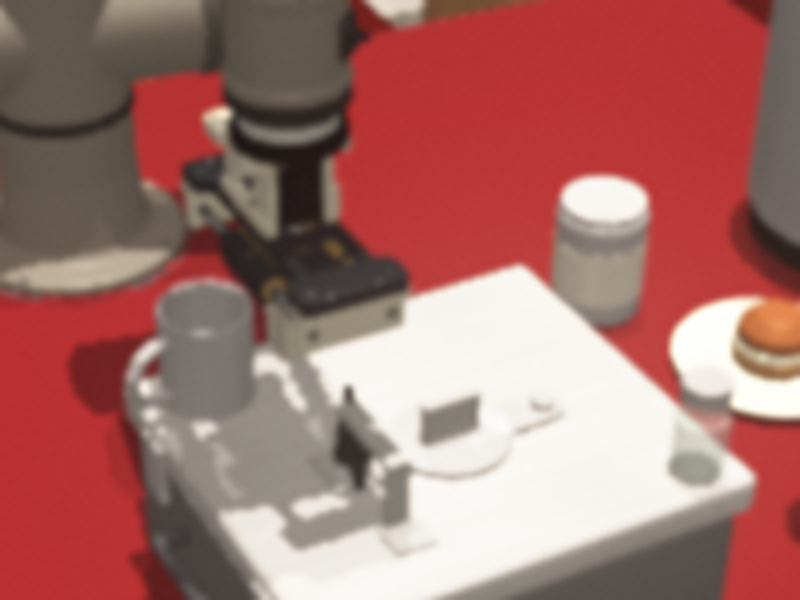

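>>> play_rows --moves '[255,2,0,20,0,255,2,0,38,0,255,2,0,50,0,255,2,0,55,0,255,2,0,56,0]'

```text
time: 5.62
tool_pos: [579.1, -4.1, 203.6]
tcp_rot: [-3.139, -0.0, 1.637]
contact_force: [-0.3, 0.4, 0.5]
grip_width: 0.3
```

Run:
```python
from h import *
from plant import bot
b=bot.capture('scene')['color'][:,:,::-1]
b=cv2.resize(b[130:250,190:350],(800,600),interpolation=cv2.INTER_CUBIC);cv2.imwrite('pics/s6.png',b)
plan([nf(*q,182) for q in ((-42,-10),(-38,0),(-34,10),(-30,17),(-22,24),(-12,28),(-2,29),(8,29))])
```

```text
t 5.67 tcp [579.5  -4.1 204.4] yaw 1.636
[255, np.float64(9.8), np.float64(0.2), np.float64(0.4), np.float64(-0.2)]
[255, np.float64(19.8), np.float64(4.2), np.float64(0.4), np.float64(-0.2)]
[255, np.float64(29.8), np.float64(8.1), np.float64(0.4), np.float64(-0.2)]
[255, np.float64(36.8), np.float64(12.1), np.float64(0.4), np.float64(-0.2)]
[255, np.float64(43.8), np.float64(20.1), np.float64(0.4), np.float64(-0.2)]
[255, np.float64(47.9), np.float64(30.1), np.float64(0.4), np.float64(-0.2)]
[255, np.float64(48.9), np.float64(40.1), np.float64(0.4), np.float64(-0.2)]
[255, np.float64(48.9), np.float64(50.1), np.float64(0.4), np.float64(-0.2)]
```

View pics/s6.png

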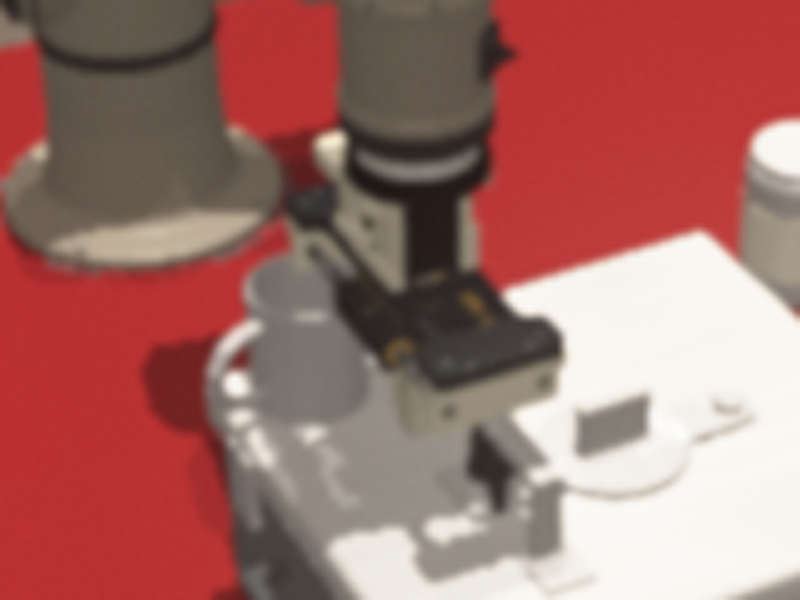

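>>> play_rows --moves '[255,5,0,0,0,255,10,1,0,0,255,15,2,0,0,255,20,4,0,0,255,25,6,0,0,255,30,8,0,0,255,36,12,0,0,255,41,16,0,0]'

```text
time: 6.33
tool_pos: [593.1, 39.0, 204.7]
tcp_rot: [-3.141, -0.0, 1.635]
contact_force: [-0.9, -1.1, -0.7]
grip_width: 0.3
```

>>> play_rows --moves '[255,3,4,0,0,255,5,9,0,0,255,7,14,0,0,255,8,19,0,0,255,8,24,0,0,255,8,29,0,0,255,8,34,0,0,255,8,34,0,0]'

```text
time: 7.0
tool_pos: [627.5, 48.2, 204.7]
tcp_rot: [3.14, -0.0, 1.635]
contact_force: [-0.4, 0.4, 0.1]
grip_width: 0.7
```

Run:
```python
from h import *
from plant import bot
b=bot.capture('scene')['color'][:,:,::-1]
b=cv2.resize(b[130:250,190:350],(800,600),interpolation=cv2.INTER_CUBIC);cv2.imwrite('pics/s7.png',b)
plan([nf(*q,182) for q in ((8,29),(14,29))])
```

```text
t 7.05 tcp [627.1  48.2 204.7] yaw 1.635
[255, np.float64(-0.2), np.float64(-0.8), np.float64(0.7), np.float64(-0.3)]
[255, np.float64(-0.1), np.float64(5.2), np.float64(0.7), np.float64(-0.3)]
```

View pics/s7.png

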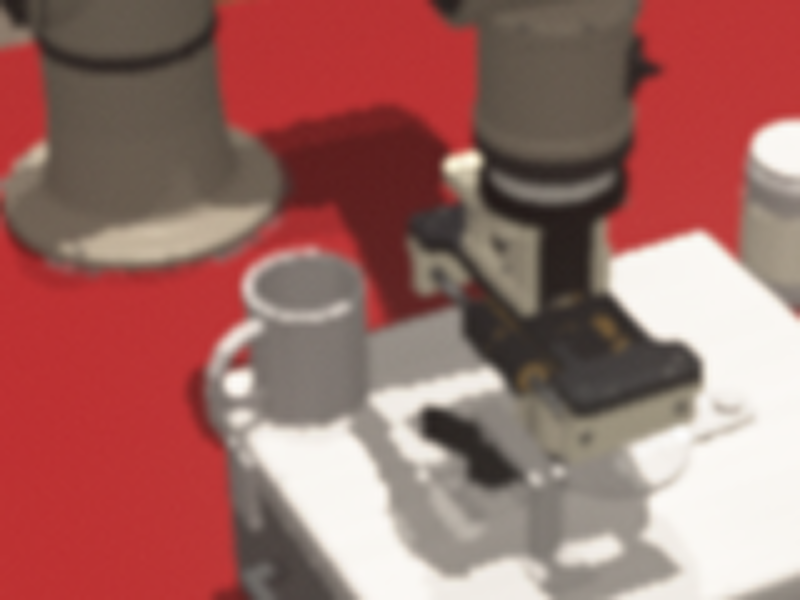

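Run:
```python
from h import *
plan([nf(8,29,240),nf(8,-45,240)])
```

```text
t 7.05 tcp [627.1  48.2 204.7] yaw 1.635
[255, np.float64(-0.2), np.float64(-0.8), np.float64(-57.3), np.float64(-0.3)]
[255, np.float64(-74.2), np.float64(-0.5), np.float64(-57.3), np.float64(-0.3)]
```

>>> play_rows --moves '[255,0,0,-30,0,255,0,0,-58,0,255,-25,0,-58,0,255,-50,0,-58,0,255,-75,0,-58,0,255,-75,0,-58,0]'

```text
time: 7.55
tool_pos: [631.5, -31.1, 263.0]
tcp_rot: [3.141, 0.002, 1.631]
contact_force: [-0.3, 0.0, 0.1]
grip_width: 0.5
```

Run:
```python
from h import *
from plant import bot
a=bot.capture('top')['color'][:,:,::-1];b=bot.capture('scene')['color'][:,:,::-1]
a=cv2.resize(a[120:240,230:340],(550,600),interpolation=cv2.INTER_CUBIC);cv2.imwrite('pics/t8.png',a)
b=cv2.resize(b[130:250,190:350],(800,600),interpolation=cv2.INTER_CUBIC);cv2.imwrite('pics/s8.png',b)
plan([nf(8,-45,240)])
```

```text
t 7.65 tcp [631.2 -27.5 262.8] yaw 1.633
[255, np.float64(1.7), np.float64(0.3), np.float64(0.8), np.float64(-0.4)]
```

View pics/s8.png

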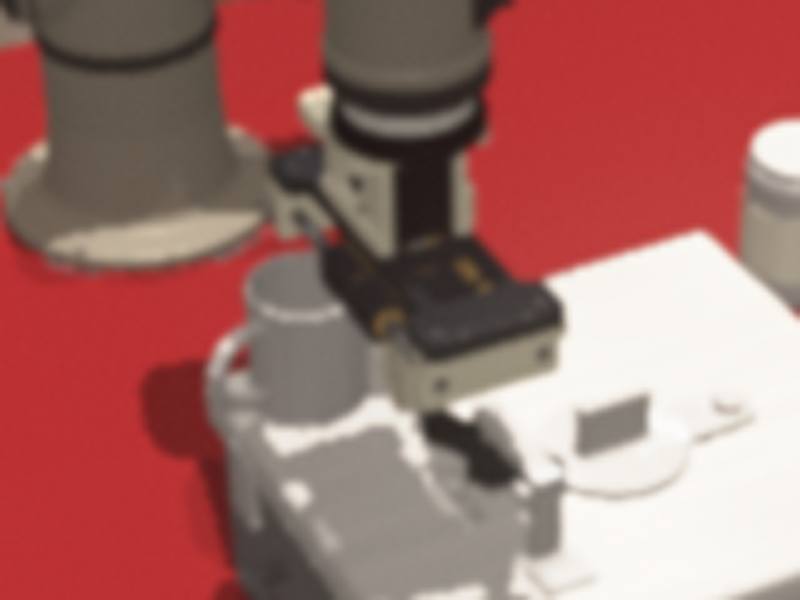

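View pics/t8.png

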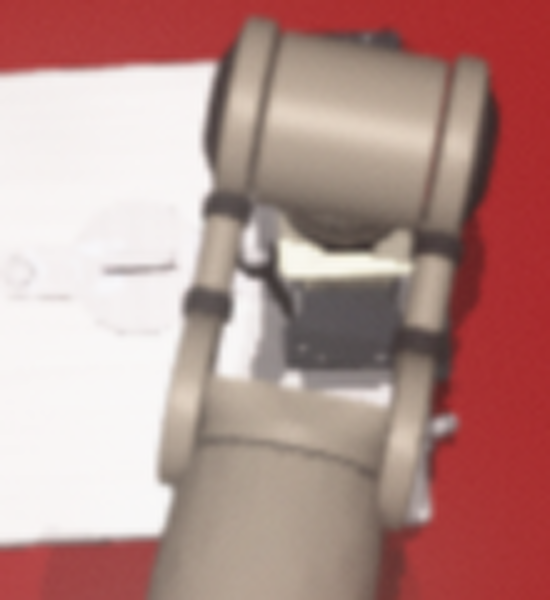

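Run:
```python
from h import *
plan([nf(0,-38,240),nf(0,-38,180)])
```

```text
t 7.65 tcp [631.2 -27.5 262.8] yaw 1.633
[255, np.float64(8.6), np.float64(-7.8), np.float64(0.8), np.float64(-0.4)]
[255, np.float64(8.6), np.float64(-7.8), np.float64(60.8), np.float64(-0.4)]
```

>>> play_rows --moves '[255,4,-8,15,0,255,6,-8,35,0,255,6,-8,50,0,255,6,-8,59,0,255,6,-8,60,0,255,6,-8,60,0]'

```text
time: 8.15
tool_pos: [622.8, -20.5, 202.7]
tcp_rot: [-3.141, -0.0, 1.636]
contact_force: [-0.5, 0.3, -0.7]
grip_width: 0.8
```

Run:
```python
from h import *
plan([nf(*q,180) for q in ((-10,-37),(-20,-33),(-28,-28),(-34,-22),(-38,-14),(-40,-7),(-40,0),(-38,6))])
```

```text
t 8.15 tcp [622.8 -20.5 202.7] yaw 1.636
[255, np.float64(2.0), np.float64(-9.9), np.float64(0.7), np.float64(-0.2)]
[255, np.float64(6.0), np.float64(-19.9), np.float64(0.7), np.float64(-0.2)]
[255, np.float64(11.0), np.float64(-27.9), np.float64(0.7), np.float64(-0.2)]
[255, np.float64(16.9), np.float64(-33.9), np.float64(0.7), np.float64(-0.2)]
[255, np.float64(24.9), np.float64(-37.9), np.float64(0.7), np.float64(-0.2)]
[255, np.float64(31.9), np.float64(-40.0), np.float64(0.7), np.float64(-0.2)]
[255, np.float64(38.9), np.float64(-40.0), np.float64(0.7), np.float64(-0.2)]
[255, np.float64(44.9), np.float64(-38.0), np.float64(0.7), np.float64(-0.2)]
```

>>> play_rows --moves '[255,2,-10,1,0,255,6,-20,1,0,255,11,-28,1,0,255,17,-34,1,0,255,25,-38,1,0,255,32,-40,1,0,255,39,-40,1,0,255,45,-38,1,0]'

```text
time: 8.82
tool_pos: [582.0, 22.2, 202.0]
tcp_rot: [3.141, 0.0, 1.635]
contact_force: [0.9, -1.6, -0.8]
grip_width: 0.3
```

Run:
```python
from h import *
plan([nf(*q,180) for q in ((-36,8),(-32,14),(-27,20),(-21,25),(-14,28),(-7,29),(0,29),(7,29))])
```

```text
t 8.82 tcp [582.   22.2 202. ] yaw 1.635
[255, np.float64(1.7), np.float64(2.0), np.float64(0.0), np.float64(-0.3)]
[255, np.float64(7.7), np.float64(6.0), np.float64(0.0), np.float64(-0.3)]
[255, np.float64(13.8), np.float64(10.9), np.float64(0.0), np.float64(-0.3)]
[255, np.float64(18.8), np.float64(16.9), np.float64(0.0), np.float64(-0.3)]
[255, np.float64(21.8), np.float64(23.9), np.float64(0.0), np.float64(-0.3)]
[255, np.float64(22.8), np.float64(30.9), np.float64(0.0), np.float64(-0.3)]
[255, np.float64(22.9), np.float64(37.9), np.float64(0.0), np.float64(-0.3)]
[255, np.float64(22.9), np.float64(44.9), np.float64(0.0), np.float64(-0.3)]
```

>>> play_rows --moves '[255,3,2,0,0,255,8,6,0,0,255,14,11,0,0,255,19,17,0,0,255,22,24,0,0,255,23,31,0,0,255,23,38,0,0,255,23,45,0,0]'

```text
time: 9.48
tool_pos: [626.3, 47.5, 201.6]
tcp_rot: [3.141, -0.0, 1.635]
contact_force: [-0.6, 0.4, -0.5]
grip_width: 0.2
```

>>> play_rows --moves '[255,0,0,0,0,255,0,0,-30,0,255,0,0,-58,0,255,-25,0,-60,0,255,-50,0,-60,0,255,-75,0,-60,0,255,-75,0,-60,0]'

```text
time: 10.07
tool_pos: [630.8, -32.3, 262.0]
tcp_rot: [3.14, 0.002, 1.631]
contact_force: [-0.5, -0.1, -1.0]
grip_width: 0.8
```

Run:
```python
from h import *
from plant import bot
a=bot.capture('top')['color'][:,:,::-1];b=bot.capture('scene')['color'][:,:,::-1]
a=cv2.resize(a[120:240,230:340],(550,600),interpolation=cv2.INTER_CUBIC);cv2.imwrite('pics/t9.png',a)
b=cv2.resize(b[130:250,190:350],(800,600),interpolation=cv2.INTER_CUBIC);cv2.imwrite('pics/s9.png',b)
plan([nf(0,-38,240),nf(0,-38,178)])
```

```text
t 10.17 tcp [630.5 -28.7 261.8] yaw 1.633
[255, np.float64(9.8), np.float64(-7.0), np.float64(-0.2), np.float64(-0.4)]
[255, np.float64(9.8), np.float64(-7.0), np.float64(61.8), np.float64(-0.4)]
```

View pics/s9.png

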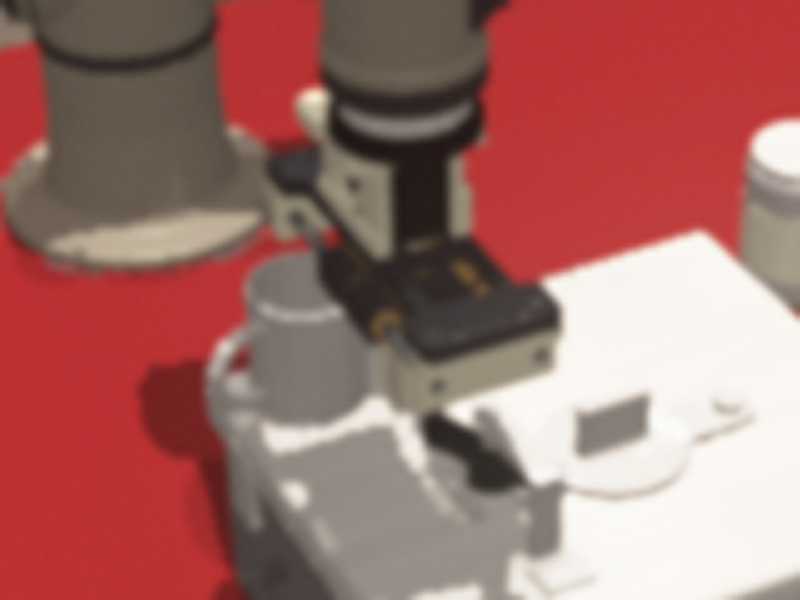

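View pics/t9.png

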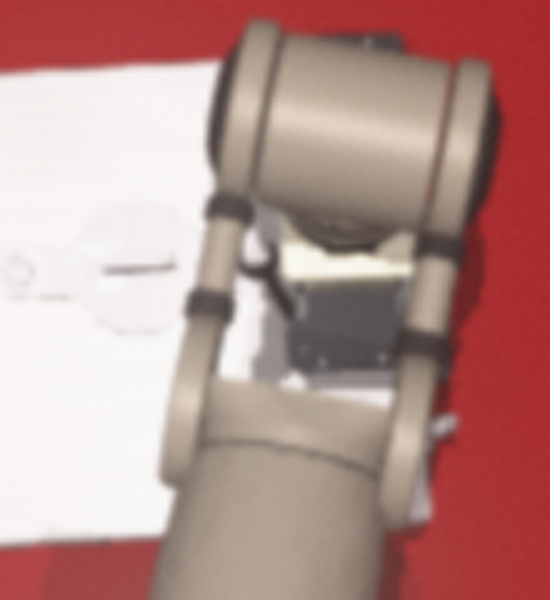

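>>> play_rows --moves '[255,5,-7,15,0,255,8,-7,35,0,255,8,-7,50,0,255,8,-7,60,0,255,8,-7,62,0,255,8,-7,62,0]'

```text
time: 10.67
tool_pos: [622.7, -19.6, 199.4]
tcp_rot: [-3.141, -0.0, 1.636]
contact_force: [0.8, -0.2, 1.2]
grip_width: 0.4
```

>>> play_rows --moves '[255,2,-10,0,0,255,6,-20,0,0,255,11,-28,0,0,255,17,-34,0,0,255,25,-38,0,0,255,32,-40,0,0,255,39,-40,0,0,255,45,-38,0,0]'

```text
time: 11.33
tool_pos: [581.9, 23.2, 200.0]
tcp_rot: [3.141, 0.0, 1.635]
contact_force: [0.6, -1.7, -0.1]
grip_width: 0.5
```

Run:
```python
from h import *
plan([nf(*q,178) for q in ((-36,8),(-32,14),(-27,20),(-21,25),(-14,28),(-7,29),(0,29),(7,29))])
```

```text
t 11.33 tcp [581.9  23.2 200. ] yaw 1.635
[255, np.float64(0.7), np.float64(2.0), np.float64(0.0), np.float64(-0.2)]
[255, np.float64(6.7), np.float64(6.0), np.float64(0.0), np.float64(-0.2)]
[255, np.float64(12.7), np.float64(10.9), np.float64(0.0), np.float64(-0.2)]
[255, np.float64(17.8), np.float64(16.9), np.float64(0.0), np.float64(-0.2)]
[255, np.float64(20.8), np.float64(23.9), np.float64(0.0), np.float64(-0.2)]
[255, np.float64(21.8), np.float64(30.9), np.float64(0.0), np.float64(-0.2)]
[255, np.float64(21.8), np.float64(37.9), np.float64(0.0), np.float64(-0.2)]
[255, np.float64(21.9), np.float64(44.9), np.float64(0.0), np.float64(-0.2)]
```

>>> play_rows --moves '[255,2,2,0,0,255,7,6,0,0,255,13,11,0,0,255,16,14,0,0]'

```text
time: 11.67
tool_pos: [595.5, 40.1, 199.5]
tcp_rot: [-3.141, -0.0, 1.635]
contact_force: [-1.3, -0.4, -1.2]
grip_width: 0.4
```

>>> play_rows --moves '[255,2,3,0,0,255,4,6,0,0,255,5,9,0,0,255,5,12,0,0]'

```text
time: 12.0
tool_pos: [602.5, 44.3, 198.8]
tcp_rot: [-3.13, 0.001, 1.635]
contact_force: [-24.7, -4.3, 9.7]
grip_width: 0.9
```

>>> play_rows --moves '[255,0,-6,0,0,255,0,-12,0,0,255,0,-12,-30,0,255,0,-12,-60,0,255,-25,-12,-60,0,255,-60,-12,-60,0,255,-95,-12,-60,0,255,-95,-12,-60,0]'

```text
time: 12.67
tool_pos: [601.3, -56.1, 260.0]
tcp_rot: [3.14, 0.003, 1.631]
contact_force: [-0.0, -0.2, 0.7]
grip_width: 0.5
```

Run:
```python
from h import *
from plant import bot
a=bot.capture('top')['color'][:,:,::-1];b=bot.capture('scene')['color'][:,:,::-1]
a=cv2.resize(a[120:240,230:340],(550,600),interpolation=cv2.INTER_CUBIC);cv2.imwrite('pics/t10.png',a)
b=cv2.resize(b[130:250,190:350],(800,600),interpolation=cv2.INTER_CUBIC);cv2.imwrite('pics/s10.png',b)
plan([nf(0,-38,240)])
```

```text
t 12.77 tcp [600.9 -51.7 259.8] yaw 1.632
[255, np.float64(30.9), np.float64(24.0), np.float64(-2.2), np.float64(-0.4)]
```

View pics/s10.png

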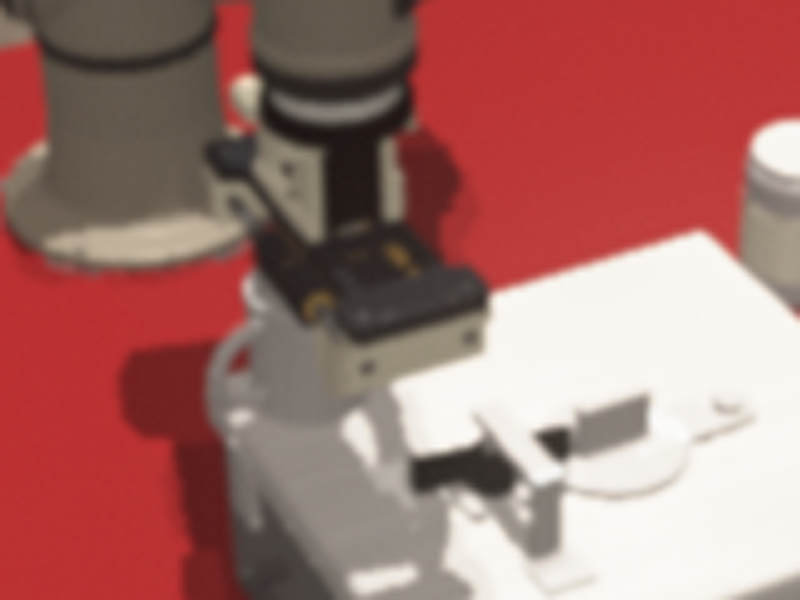

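View pics/t10.png

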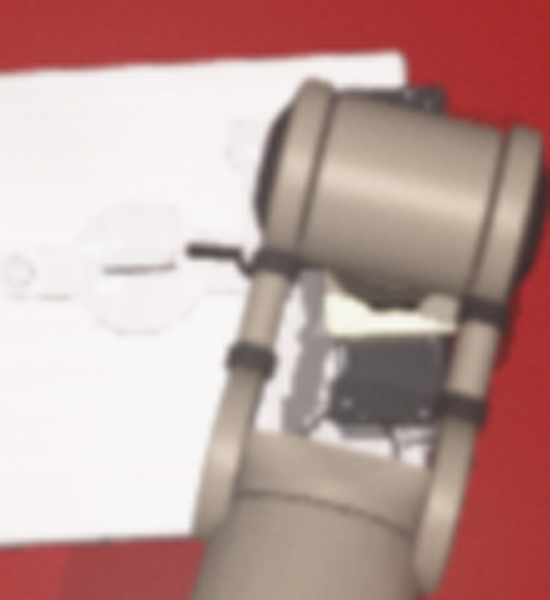

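Run:
```python
from h import *
from plant import bot
b=bot.capture('scene')['color'][:,:,::-1]
c=cv2.resize(b[195:245,260:330],None,fx=11,fy=11,interpolation=cv2.INTER_CUBIC);cv2.imwrite('pics/s11.png',c)
f=lambda x,y,h:((proj(S,np.array(nf(x,y,158+h)[:3]))[0]-[260,195]+.5)*11).round(0)
for s in (1,-1):
  for a in (80,75):
    t=np.radians(a); print(s,a,[f(s*46*np.cos(t),s*46*np.sin(t),h) for h in (11,35,37,40)])
print('tab',[f(0,53,h) for h in (6,38)],[f(0,97,h) for h in (6,38)])
print('arm post top',f(64,0,58),f(64,-8,58),f(64,8,58))
```

```text
1 80 [array([487., 303.]), array([489., 227.]), array([489., 220.]), array([489., 210.])]
1 75 [array([492., 313.]), array([494., 236.]), array([494., 230.]), array([494., 220.])]
-1 80 [array([130., 375.]), array([128., 298.]), array([128., 291.]), array([128., 281.])]
-1 75 [array([126., 365.]), array([124., 288.]), array([124., 281.]), array([124., 272.])]
tab [array([498., 292.]), array([501., 190.])] [array([650., 242.]), array([655., 140.])]
arm post top [439. 334.] [409. 345.] [469. 324.]
```

View pics/s11.png

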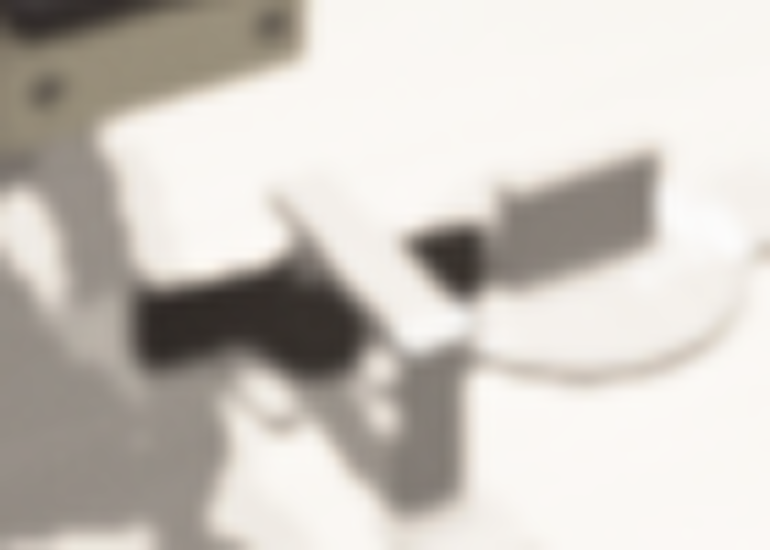

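Run:
```python
from h import *
plan([nf(27,-34,240),nf(27,-34,178)])
```

```text
t 12.82 tcp [600.8 -50.5 259.7] yaw 1.634
[255, np.float64(33.8), np.float64(51.0), np.float64(-2.3), np.float64(-0.3)]
[255, np.float64(33.8), np.float64(51.0), np.float64(59.7), np.float64(-0.3)]
```

>>> play_rows --moves '[255,15,25,0,0,255,32,49,0,0,255,33,51,5,0,255,33,51,25,0,255,33,51,45,0,255,33,51,58,0,255,33,51,60,0,255,33,51,60,0]'

```text
time: 13.48
tool_pos: [648.9, -13.2, 198.9]
tcp_rot: [-3.14, -0.001, 1.636]
contact_force: [0.4, -0.3, 1.2]
grip_width: 0.7
```

>>> play_rows --moves '[255,0,-3,0,0,255,0,-6,0,0,255,0,-6,0,0]'

```text
time: 13.73
tool_pos: [643.3, -14.6, 201.1]
tcp_rot: [3.14, 0.0, 1.635]
contact_force: [-0.0, -0.5, -0.0]
grip_width: 0.3
```

>>> play_rows --moves '[255,0,-2,0,0,255,0,-3,0,0,255,0,-3,0,0]'

```text
time: 13.98
tool_pos: [640.5, -15.0, 200.2]
tcp_rot: [3.141, 0.0, 1.635]
contact_force: [0.9, -0.3, 0.1]
grip_width: 0.4
```

>>> play_rows --moves '[255,0,-2,0,0,255,0,-3,0,0,255,0,-3,0,0]'

```text
time: 14.23
tool_pos: [639.3, -15.1, 200.5]
tcp_rot: [3.136, 0.0, 1.635]
contact_force: [7.2, 1.4, -1.7]
grip_width: 0.3
```

>>> play_rows --moves '[255,0,-1,0,0,255,0,-2,0,0,255,0,-2,0,0]'

```text
time: 14.48
tool_pos: [638.8, -15.1, 200.7]
tcp_rot: [3.132, 0.0, 1.635]
contact_force: [13.2, 1.0, -3.3]
grip_width: 0.5
```

>>> play_rows --moves '[255,0,6,0,0,255,0,10,0,0,255,0,10,-30,0,255,0,10,-65,0,255,0,10,-100,0,255,30,-30,-110,0,255,65,-60,-110,0,255,100,-95,-110,0]'

```text
time: 15.15
tool_pos: [549.2, 64.5, 310.2]
tcp_rot: [3.141, -0.0, 1.633]
contact_force: [0.7, 0.5, 1.2]
grip_width: 0.3
```

>>> play_rows --moves '[255,40,-25,0,0,255,80,-50,0,0,255,120,-60,0,0,255,160,-60,0,0,255,160,-60,0,0,255,160,-60,0,0,255,160,-60,0,0,255,160,-60,0,0]'

```text
time: 15.82
tool_pos: [480.3, 218.7, 309.3]
tcp_rot: [-3.141, 0.001, 1.634]
contact_force: [-0.2, -0.1, 0.1]
grip_width: 0.1
```

Run:
```python
from h import *
from plant import bot
a0=bot.capture('top')['color'][:,:,::-1];b0=bot.capture('scene')['color'][:,:,::-1]
a=cv2.resize(a0[120:290,190:380],(760,595),interpolation=cv2.INTER_CUBIC);cv2.imwrite('pics/t12.png',a)
cv2.imwrite('pics/t12f.png',a0);cv2.imwrite('pics/s12.png',b0)
o=bot.get_obs();print(o['time'],o['tool_pos'],o['dq'].round(3),o['contact_force'])
```

```text
15.9167 [480.42416732 218.50031319 309.39693524] [ 0.    -0.002 -0.     0.004  0.     0.004] [-0.19977845  0.38298319  0.23241849]
```

View pics/t12.png

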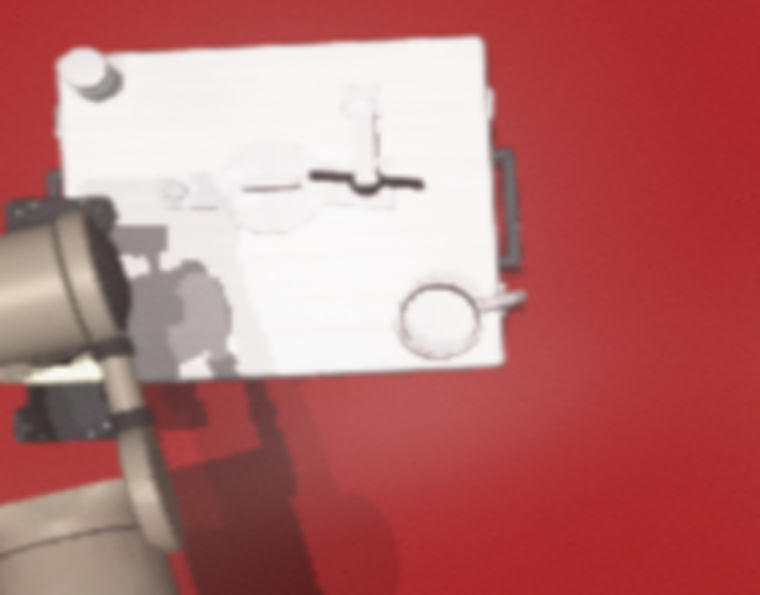

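View pics/s12.png

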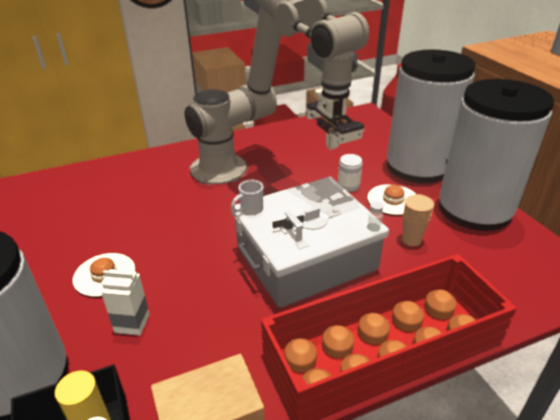

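```bash
python3 -c "
from plant import bot
print(bot.close_job())"
```

```text
the job is handed in; nothing more can be done
None
```

The hatch is closed: the swing cover is home over the hole and the wing nut is screwed down to its stop. The job is handed in, at about 16 s of the 58 s allowed. I pushed only with the closed fingertips and never pinched or lifted anything.

- **Cover:** I pushed the tab along its arc until the force rose to 18 N with no further movement. The final pictures show the slot end around the stud and the tab in line with the carrier.
- **Nut:** three strokes turned it about 130°, 180° and 126°, roughly 7.6 rad in total. It then blocked at about 25 N, against about 2 N while turning. A second push on the other wing also blocked, at 13 N.
- **Bystanders:** in the last pictures the mug, shaker, carton and cups stand where they began, and I saw no change in the buns or sugar tin. The arm was clear of everything, with no contact force.

**Less certain:**
- The total turn falls 0.4 rad short of 8. I take this as the nut not starting at the very top of its thread.
- The wing height agrees with snug only to 1–2 mm. That the nut is fully down therefore rests on the two blocked pushes.
- In my two-view fit the lid came out 3–4 mm lower than the stated 160 mm. I worked with 158–160 mm and left margin for the difference.

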